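# Fit the fine lap to the graver hone

## Robot

A 7-joint arm with a two-finger parallel gripper is mounted at the origin on the work surface. World frame = base frame: x ahead of the robot, y to its left, z up, the work surface at z = 0. Lengths are in m, angles in rad, forces in N, time in s.
With the tool pointing down it reaches from about 0.4 to 0.85 m from the base axis. Payload 10.4 kg.
Tool frame: the origin (TCP) lies at the very end of the fingers, on their centre line; the grasp point (between the pads) lies 19 mm behind it (grasp_offset is the distance from the TCP to the grasp point, in m); z points along the fingers, y is the line along which they close (so a half turn about z gives the same grasp; the last joint's range is limited). The gripper opens to 85 mm and grips with 20 to 120 N. Pads are 22 mm wide; open, the fingers measure 114 mm over their backs; the gripper's body (76 mm by 85 mm) begins 54 mm behind the grasp point. The pads swing forward as they close: fully open they stand 13 mm farther back than shut.
Start: joints at [1.208, 0.332, -0.065, 1.46, 0.022, 1.35, -0.088], TCP at [0.208, -0.589, 0.231] pointing down, gripper open.
Joint ranges: [-2.6, 2.6], [-0.5, 2.12], [-1.47, 1.34], [0.16, 2.42], [-1.27, 4.41], [0.06, 2.06], [-2.6, 2.6]. Speed limits (rad/s): [2.22, 2.22, 2.79, 2.79, 3.14, 3.14, 3.14].

## Interface

Orientations are given as a unit quaternion [x, y, z, w].
In Python, from workcell import * gives the robot as it stands.
- The arm moves only by the tool jog_arm, never from a script. Its argument "plan" is a list of rows, each a list of 3 entries, a list of its own where there are three numbers: the turn, a rotation vector about the tool's x, y, z in rad, then the shift along the tool's x, y, z in m, then the finger opening in m, from 0 to 0.0854. A call has 1 to 8 rows; each row is the pose to reach, as a shift and turn from the pose commanded when the call began, along the tool's axes at that moment; what a row does not reach only later rows make up. A row lasts 1/12 s, in which the tool goes at most 41.7 mm and 7.16 degrees, less where a joint would pass 70% of its speed; a pose out of reach is approached as far as the arm can. A call with a gripper value outside its range is refused whole. The fingers move at their own pace and stop on an object; "force" is the grip in N (left out, the last holds). Time passes only in rows, so rows that repeat a pose let the fingers close. It gives the time, the measured TCP pose, the force, the opening and the grip force at its end, in the units of the state.
- get_obs(): the state, without advancing time (a new reading comes with each control period).
- camera(name): name is "scene" or "top" or "wrist"; returns a dict with "img" (384x512x3 uint8, red, green, blue), "mtx" (3x3 intrinsics, pixels), "extrinsics" (4x4, takes a point from camera to world coordinates). Camera axes: x right, y down, z forward; pixel columns grow to the right and rows downward; lengths in m; the calibration is good to about 2 mm. A picture is of the moment at which its call begins. There is no depth.
- hand_in(): hands the job in; it is judged then, once.
The state is a dict: "clock": time; "joint_pos": joint angles; "joint_velocities": joint speeds; "tau": joint torques, N m; "position": TCP position; "ee_rot": TCP orientation; "ft_force": force on the tool from outside, world axes, zero at the start; "torque": the same for the moment, N m; "grip_width": opening from 0.0 (shut) to 1.0 (fully open); "grasp_force": force on a finger pad.
Only numpy, scipy, OpenCV 4.12 (cv2) and the standard library are available. Lean on these libraries where they do the work, as an engineer would, in place of code of your own. Each camera call takes 0.05 s, during which the arm holds its last target. There are 200 camera calls.

## Task

Fit the fine lap, the one with the copper-coloured face, to the graver hone: lift it off the cork mat by its hub, put it over the spindle and turn it until its keyway drops over the spindle's key and it sits fully home, flat on the spindle's flange, then let go of it. Leave the black-faced coarse lap, the red gas torch and the pot of gravers where they are.

Things in the scene. Friction and masses are not known exactly. Their poses are not given: they have to be found in the camera images.
- fine_lap: the lap to fit: aluminium disc 120 mm in diameter, 10 mm thick, copper-coloured upper face, with a central round hub. 0.45 to 0.75 kg, balanced on its axis. Lies flat on the cork mat, hub up, at any yaw. Origin: centre of the underside; z up along the bore; x points from the axis to the keyway, which a red mark on the top and side of the hub shows
- hub_top (a point): centre of the top of the fine lap's hub, 44 mm above the lap's underside; axes as the lap's. The hub is 48 mm in diameter and stands 34 mm above the disc's face; it can be held across any diameter. A 26 mm bore runs through hub and disc, with one keyway 10 mm wide cut in its side over the whole length, out to 18 mm from the axis
- seat (a point): on the hone's spindle axis at the upper face of the spindle's flange (56 mm in diameter), 111 mm above the bench: the lap's origin comes here when it is home. z is up, -x points out of the hone's front (the side with switch and speed knob); it does not turn with the spindle
- spindle_tip (a point): the spindle's top, 46 mm above the seat. The spindle is 24 mm in diameter, its last 10 mm a cone up to a 14 mm tip. It can be turned but is stiff (0.25 N m) and stays where it is put: a lap that only rubs on it with up to about 10 N of push does not take it along; once the key is in the keyway it turns with the lap
- key_level (a point): on the spindle axis at the height of the key's top, 14 mm above the seat; axes as the seat's, not turning. The key, 8 mm wide, juts 4 mm from the spindle's side from the flange up to here; a lap not lined up stops here and can be turned on it. The key's direction is not reported: it was left pointing to the hone's front (-x), up to 80 degrees to either side of it
- hone: the graver hone, fixed on the bench: grey housing 270 x 220 mm, deck 95 mm above the bench, a round steel splash rim (160 mm in diameter, top 109 mm above the bench) about the spindle, and at x 110, y -85 mm from the origin a tool post up to 181 mm above the bench. Origin: on the bench under the spindle's axis; -x is its front
- mat: fixed cork mat 170 x 330 x 4 mm under the two laps; origin at the centre of its underside, on the bench
- coarse_lap: bystander: a lap of the same form and size with a black face, on the other half of the mat; origin at the centre of its underside. The two laps change places from run to run; their centres are about 150 mm apart
- torch: bystander: hand torch on a red gas can, 66 mm in diameter, 226 mm tall, loose, standing right of the hone; origin at the centre of its base
- graver_pot: bystander: brass pot of gravers, 72 mm in diameter, about 145 mm tall with the gravers, loose, standing beyond the mat; origin at the centre of its base
There are look-alikes about, which are no part of the job. Leave any pink or turquoise look-alike of the fine_lap alone.

How it is judged:
On the way:
1. the fine lap has been lifted off the mat (height (world z) of fine_lap above 0.06 m), for 0.1 s.
At the end, for the whole second after the job is handed in: the fine lap is home on the spindle: its origin within 3 mm sideways and 2.5 mm in height of the seat (a lap stopped on the key is 14 mm high), level within 0.05 rad, hub up, at rest and released; the coarse lap within 20 mm, torch and graver pot within 30 mm of where they stood (horizontal distance between fine_lap and seat below 0.003 m and z of fine_lap in the frame of seat between -0.0025 and 0.0025 m and angle between fine_lap's own z axis and vertical below 0.05 rad and linear speed of fine_lap below 0.01 m/s and angular speed of fine_lap below 0.1 rad/s and distance of coarse_lap from where it was at the start of the episode below 0.02 m and distance of each of torch, graver_pot from where it was at the start of the episode below 0.03 m); the robot touches nothing.
It fails at once if the coarse lap is pushed out of its place by 20 mm or more (distance of coarse_lap from where it was at the start of the episode above 0.02 m).
It fails at once if the torch is shifted or knocked over (distance of torch from where it was at the start of the episode above 0.03 m or angle between torch's own z axis and vertical above 0.5 rad).
It fails at once if the pot of gravers is shifted or knocked over (distance of graver_pot from where it was at the start of the episode above 0.03 m or angle between graver_pot's own z axis and vertical above 0.5 rad).
It also fails if it takes over 64 s, if anything falls off the work surface, if the arm or the gripper's body presses on something with over 40 N, if the wrist force passes 120 N, or if a joint passes its speed limit or range.

## Working session

There is one attempt and no reset: what is moved stays moved. The work goes in short steps, Python scripts to look and compute and a tool call to move; the robot and the scene stay as the last step left them, time stands still between calls to the robot, and variables do not carry over. Pictures are saved under pics/ and viewed, at most 10 in all, crops included, and the job is handed in when it is done.

Besides the shell and the picture viewer there is one more tool, called after ">>>" as a command line: name --argument value ..., lists and objects as JSON in quotes. jog_arm: Moves the arm, as the interface text tells. Its arguments: {"type":"object","properties":{"plan":{"type":"array"},"force":{"type":"number"}},"required":["plan"]}

```bash
mkdir -p pics; cat > h.py <<'E'
from workcell import *
import numpy as np, cv2
from scipy.spatial.transform import Rotation as R
def ray(c,u,v,z):
    d=c["extrinsics"][:3,:3]@np.linalg.inv(c["mtx"])@[u,v,1]; o=np.array(c["extrinsics"])[:3,3]
    return o+d*(z-o[2])/d[2]
def proj(c,p):
    E=np.linalg.inv(c["extrinsics"]); q=c["mtx"]@(E[:3,:3]@np.array(p)+E[:3,3]); return q[:2]/q[2]
def save(c,n): cv2.imwrite(f"pics/{n}.png",c["img"][:,:,::-1])
E
python3 - <<'E'
from h import *
o=get_obs(); print(o)
ims=[camera(n) for n in("top","scene")]
for c,n in zip(ims,("top","scene")): save(c,n+"0"); print(c["extrinsics"],c["mtx"])
E
```

```text
{'clock': 0.0, 'joint_pos': array([ 1.20838774,  0.33286146, -0.06467934,  1.46095967,  0.02157104,
        1.34988411, -0.088492  ]), 'joint_velocities': array([ 1.33968580e-03,  1.02581988e-04, -8.15313261e-04, -1.33592826e-03,
        4.19916994e-04, -1.90410472e-03,  7.88227691e-05]), 'tau': array([ 2.85424812e-04, -6.25453877e+01,  4.90243337e-02, -3.91591108e+01,
        1.62229082e-02,  1.01389649e-02,  5.93888416e-06]), 'position': array([ 0.20818257, -0.588907  ,  0.2305136 ]), 'ee_rot': array([ 9.85600412e-01,  1.69089695e-01, -1.41940628e-04, -6.94950720e-04]), 'ft_force': array([-0.37756928,  0.70380968,  0.34619792]), 'torque': array([ 0.00032081, -0.07096793, -0.05132732]), 'grasp_force': 0.0, 'grip_width': 1.0000088353284606}
[[-0.02297468 -0.99533297  0.09372535  0.47636218]
 [-0.99968105  0.02188884 -0.01259709 -0.08188449]
 [ 0.01048676 -0.09398487 -0.99551839  1.05314285]
 [ 0.          0.          0.          1.        ]] [[380.49441838   0.         254.71895307]
 [  0.         380.49441838 196.41991073]
 [  0.           0.           1.        ]]
[[-0.54900332  0.52236299 -0.65248162  1.44002606]
 [ 0.83579671  0.33725169 -0.43324954  0.51178594]
 [-0.00626299 -0.78319742 -0.62174156  0.94588527]
 [ 0.          0.          0.          1.        ]] [[430.34849244   0.         258.33219002]
 [  0.         430.34849244 185.05814227]
 [  0.           0.           1.        ]]
```

View pics/top0.png

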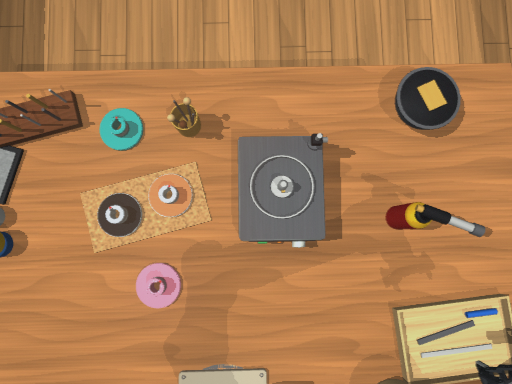

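View pics/scene0.png

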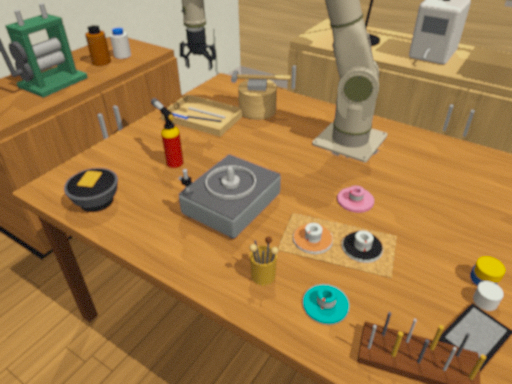

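The top view shows the copper lap at about (170,194) on the mat and the black lap at (120,214). The hone's spindle is at (283,186), the pot at (184,118) and the torch at (405,215). The gripper starts at the far lower right.

```bash
python3 - <<'E'
from h import *
c=camera("top"); s=camera("scene")
im=c["img"]; hsv=cv2.cvtColor(im,cv2.COLOR_RGB2HSV)
roi=im[165:225,140:200]; print(im[194,152],im[208,170],hsv[194,152],hsv[208,170],hsv[230,170])
m=cv2.inRange(hsv,(5,120,120),(20,255,255))
b=hsv[185+21,160]; 
a=cv2.resize(im[165:225,140:200],(400,400),interpolation=cv2.INTER_CUBIC)
d=cv2.resize(im[145:225,243:323],(400,400),interpolation=cv2.INTER_CUBIC)
cv2.imwrite("pics/crop1.png",np.hstack([a,d])[:,:,::-1])
print("lap",ray(c,170.5,195,.014),"hub",ray(c,168,193.5,.048),"spindle",ray(c,283,185.5,.157), "rim",ray(c,282.5,186.5,.109))
for n,p in dict(coarse=(120,214,.014),pot=(186,124,.06),torch=(400,216,.1)).items(): print(n,ray(c,*p))
for p in((238,137),(323,137),(325,241),(239,241)): print(ray(c,*p,.095))
E
```

```text
[217 146  96] [218 149  96] [ 12 142 217] [ 13 143 218] [ 16 129 192]
lap [0.58316843 0.13541753 0.014     ] hub [0.58381236 0.13490486 0.048     ] spindle [ 0.58528868 -0.16095193  0.157     ] rim [ 0.58863273 -0.16386048  0.109     ]
coarse [0.53421461 0.27261393 0.014     ]
pot [0.76767435 0.08417621 0.06      ]
torch [ 0.50863297 -0.45800486  0.1       ]
[ 0.72062906 -0.05463249  0.095     ]
[ 0.71619034 -0.27314087  0.095     ]
[ 0.45048177 -0.26756616  0.095     ]
[ 0.45548371 -0.05213414  0.095     ]
```

View pics/crop1.png

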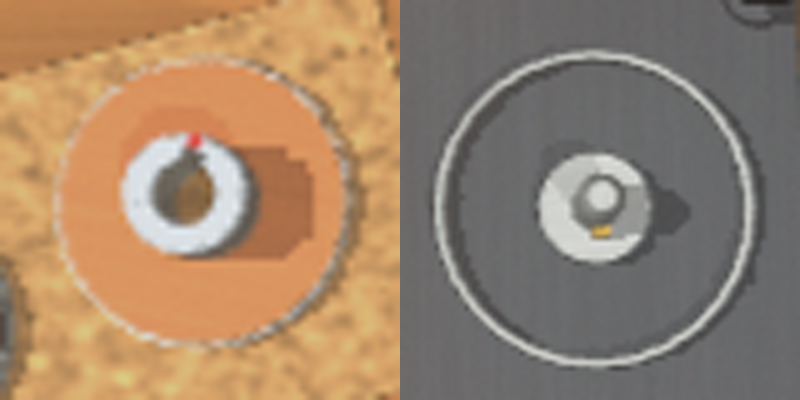

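Enlarged, the red keyway mark is at the top of the hub, at crop (195,140), so the keyway faces about world +x. The orange key is at crop (601,231), just below the spindle tip, so it points to about -x. I'll turn the lap by about 170° on the way and take a closer look with the wrist camera first.

>>> jog_arm --plan '[[[0,0,-0.88],[0.21,-0.2,-0.09],0.0854],[[0,0,-0.88],[0.21,-0.2,-0.09],0.0854],[[0,0,-0.88],[0.21,-0.2,-0.09],0.0854],[[0,0,-0.88],[0.21,-0.2,-0.09],0.0854],[[0,0,-0.88],[0.21,-0.2,-0.09],0.0854],[[0,0,-0.88],[0.21,-0.2,-0.09],0.0854],[[0,0,-0.88],[0.21,-0.2,-0.09],0.0854],[[0,0,-0.88],[0.21,-0.2,-0.09],0.0854]]'

```text
clock: 0.87
position: [0.3432, -0.3255, 0.3237]
ee_rot: [0.815, 0.579, 0.001, 0.001]
ft_force: [0.5, 0.8, 0.9]
grip_width: 1.001
grasp_force: 0.0
```

```bash
cat >> h.py <<'E'
def to(p,psi):
    o=get_obs(); r=R.from_quat(o["ee_rot"]); a=np.radians(psi)
    t=R.from_quat([np.cos(a/2),np.sin(a/2),0,0])
    x=r.as_matrix()[:,0]
    print("at",o["position"].round(4),"yaw",np.degrees(np.arctan2(x[1],x[0])).round(2),"q",o["joint_pos"].round(2),"F",o["ft_force"].round(1),"T",o["torque"].round(2),"grip",o["grip_width"],o["grasp_force"],"t",o["clock"])
    print("turn",(r.inv()*t).as_rotvec().round(4),"shift",r.inv().apply(np.array(p)-o["position"]).round(4))
E
python3 -c "
from h import *
to([.50,.0,.32],120)"
```

```text
at [ 0.3432 -0.3255  0.3237] yaw 70.73 q [ 1.01 -0.03 -0.34  1.68 -0.01  1.49  0.34] F [0.5 0.8 0.9] T [ 0.02 -0.1  -0.01] grip 1.0008736772363234 0.0 t 0.8667
turn [ 0.0027  0.0019 -0.8599] shift [0.359  0.0405 0.0036]
```

>>> jog_arm --plan '[[[0,0,-0.86],[0.32,0.036,0],0.0854],[[0,0,-0.86],[0.32,0.036,0],0.0854],[[0,0,-0.86],[0.32,0.036,0],0.0854],[[0,0,-0.86],[0.32,0.036,0],0.0854],[[0,0,-0.86],[0.32,0.036,0],0.0854],[[0,0,-0.86],[0.32,0.036,0],0.0854],[[0,0,-0.86],[0.32,0.036,0],0.0854],[[0,0,-0.86],[0.32,0.036,0],0.0854]]'

```text
clock: 1.53
position: [0.4843, -0.0389, 0.3215]
ee_rot: [0.502, 0.865, 0.0, 0.0]
ft_force: [0.8, 0.5, 0.7]
grip_width: 1.002
grasp_force: 0.0
```

```bash
python3 -c "
from h import *
to([.584,.135,.22],173)"
```

```text
at [ 0.4843 -0.0389  0.3215] yaw 119.69 q [ 0.66  0.02 -0.68  1.64  0.02  1.48  0.5 ] F [0.8 0.5 0.7] T [-0.02 -0.1  -0.01] grip 1.001749095125843 0.0 t 1.5333
turn [ 8.000e-04  6.000e-04 -9.304e-01] shift [0.1017 0.1727 0.1017]
```

>>> jog_arm --plan '[[[0,0,-0.93],[0.102,0.173,0.1],0.0854],[[0,0,-0.93],[0.102,0.173,0.1],0.0854],[[0,0,-0.93],[0.102,0.173,0.1],0.0854],[[0,0,-0.93],[0.102,0.173,0.1],0.0854],[[0,0,-0.93],[0.102,0.173,0.1],0.0854],[[0,0,-0.93],[0.102,0.173,0.1],0.0854],[[0,0,-0.93],[0.102,0.173,0.1],0.0854],[[0,0,-0.93],[0.102,0.173,0.1],0.0854]]'

```text
clock: 2.2
position: [0.5846, 0.1321, 0.2199]
ee_rot: [0.061, 0.998, 0.0, -0.001]
ft_force: [0.3, -0.7, -0.5]
grip_width: 1.001
grasp_force: 0.0
```

```bash
python3 -c "
from h import *
to([.584,.135,.021],173)
c=camera('wrist'); save(c,'w1'); print(c['extrinsics'],c['mtx'], proj(c,[.584,.135,.048]))
np.savez('w1.npz',**c)"
```

```text
at [0.5846 0.1321 0.2199] yaw 172.96 q [ 0.38  0.41 -0.88  1.51  0.32  1.37  0.93] F [ 0.3 -0.7 -0.5] T [-0.01 -0.02 -0.02] grip 1.0007797916042298 0.0 t 2.2
turn [ 0.0007 -0.0025 -0.0006] shift [0.0004 0.0026 0.1989]
[[ 1.22907090e-01  9.41882681e-01  3.12651343e-01  5.05634894e-01]
 [ 9.92418055e-01 -1.16807433e-01 -3.82416949e-02  1.42518420e-01]
 [ 5.00810696e-04  3.14981013e-01 -9.49097840e-01  3.62493615e-01]
 [ 0.00000000e+00  0.00000000e+00  0.00000000e+00  1.00000000e+00]] [[275.08893422   0.         251.88877905]
 [  0.         275.08893422 189.4633633 ]
 [  0.           0.           1.        ]] [253.60148948 168.72528372]
```

View pics/w1.png

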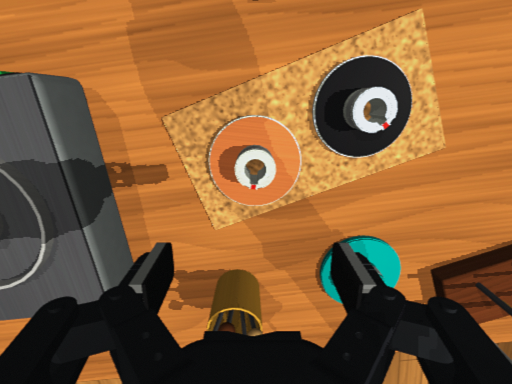

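The wrist view shows the copper lap at about (255,160), with its hub top at (255,169) and the red mark at (253,186). The black lap is off to the right at (375,107). Next I'll refine the hub centre and the mark's direction.

```bash
cat >> h.py <<'E'
def lap(c,box,ztop):
    u0,v0,u1,v1=box; im=c["img"][v0:v1,u0:u1]; hsv=cv2.cvtColor(im,cv2.COLOR_RGB2HSV)
    w=cv2.inRange(hsv,(0,0,175),(179,60,255)); r=cv2.inRange(hsv,(0,150,120),(6,255,255))|cv2.inRange(hsv,(172,150,120),(179,255,255))
    n,l,st,_=cv2.connectedComponentsWithStats(w); k=1+np.argmax(st[1:,4])
    cs,_=cv2.findContours((l==k).astype(np.uint8)|(r>0).astype(np.uint8),cv2.RETR_EXTERNAL,cv2.CHAIN_APPROX_NONE)
    q=max(cs,key=len); e=cv2.fitEllipse(cv2.convexHull(q)) 
    C=ray(c,e[0][0]+u0,e[0][1]+v0,ztop); rv,ru=np.nonzero(r); M=ray(c,ru.mean()+u0,rv.mean()+v0,ztop)
    print("ellipse",e,"hub",C.round(4),"mark px",ru.mean()+u0,rv.mean()+v0,len(ru),"M",M.round(4),"yaw",np.degrees(np.arctan2(M[1]-C[1],M[0]-C[0])),"r",np.linalg.norm(M-C))
E
python3 -c "
from h import *
c=dict(np.load('w1.npz')); lap(c,(205,112,305,210),.048)
im=c['img'];h=cv2.cvtColor(im,cv2.COLOR_RGB2HSV); print(h[140,255],h[120,255],h[100,200],h[100,255])
c=camera('top'); lap(c,(140,165,200,225),.048)
im=c['img'];h=cv2.cvtColor(im,cv2.COLOR_RGB2HSV);r=cv2.inRange(h[140:225,250:320],(10,120,120),(28,255,255));v,u=np.nonzero(r);K=ray(c,u.mean()+250,v.mean()+140,.125);print('key',len(u),u.mean()+250,v.mean()+140,K)
"
```

```text
ellipse ((49.87425994873047, 56.634552001953125), (39.460201263427734, 41.0319709777832), 85.79356384277344) hub [0.5841 0.1365 0.048 ] mark px 252.88235294117646 186.47058823529412 17 M [0.6056 0.1315 0.048 ] yaw -13.067668184493014 r 0.022123737103933266
[ 12 184 219] [ 11 184 219] [ 14 187 183] [ 16 161 215]
ellipse ((27.066503524780273, 29.9583797454834), (14.117827415466309, 18.414518356323242), 86.80809020996094) hub [0.58   0.1374 0.048 ] mark px nan nan 0 M [nan nan nan] yaw nan r nan
key 3 283.0 191.0 [ 0.57558172 -0.16336771  0.125     ]h.py:22: RuntimeWarning: Mean of empty slice.
  C=ray(c,e[0][0]+u0,e[0][1]+v0,ztop); rv,ru=np.nonzero(r); M=ray(c,ru.mean()+u0,rv.mean()+v0,ztop)
  ret = ret.dtype.type(ret / rcount)
h.py:23: RuntimeWarning: Mean of empty slice.
  print("ellipse",e,"hub",C.round(4),"mark px",ru.mean()+u0,rv.mean()+v0,len(ru),"M",M.round(4),"yaw",np.degrees(np.arctan2(M[1]-C[1],M[0]-C[0])),"r",np.linalg.norm(M-C))
```

>>> jog_arm --plan '[[[0,0,0],[0.001,0.004,0.04],0.0854],[[0,0,0],[0.001,0.004,0.08],0.0854],[[0,0,0],[0.001,0.004,0.12],0.0854],[[0,0,0],[0.001,0.004,0.15],0.0854],[[0,0,0],[0.001,0.004,0.17],0.0854],[[0,0,0],[0.001,0.004,0.185],0.0854],[[0,0,0],[0.001,0.004,0.197],0.0854],[[0,0,0],[0.001,0.004,0.197],0.0854]]'

```text
clock: 2.97
position: [0.5836, 0.1342, 0.0225]
ee_rot: [0.067, 0.998, -0.0, -0.001]
ft_force: [-0.6, 0.2, 1.1]
grip_width: 0.995
grasp_force: 0.0
```

```bash
python3 -c "
from h import *
to([.584,.1365,.021],173)"
```

```text
at [0.5836 0.1342 0.0225] yaw 172.35 q [ 0.3   0.61 -0.78  1.7   0.49  1.04  0.8 ] F [-0.6  0.2  1.1] T [-0.03  0.01  0.01] grip 0.9948427821897491 0.0 t 2.9667
turn [-0.0009 -0.0021 -0.0113] shift [-0.0001  0.0023  0.0015]
```

>>> jog_arm --plan '[[[0,0,0],[0,0.002,0.001],0.08],[[0,0,0],[0,0.002,0.001],0.03],[[0,0,0],[0,0.002,0.001],0.03],[[0,0,0],[0,0.002,0.001],0.03],[[0,0,0],[0,0.002,0.001],0.03],[[0,0,0],[0,0.002,0.001],0.03],[[0,0,0],[0,0.002,0.001],0.03],[[0,0,0],[0,0.002,0.001],0.03]]' --force 60

```text
clock: 3.63
position: [0.5855, 0.1369, 0.025]
ee_rot: [0.066, 0.998, -0.0, 0.001]
ft_force: [-1.0, -1.6, 8.2]
grip_width: 0.546
grasp_force: 61.5
```

>>> jog_arm --plan '[[[0,0,0],[0,0,-0.01],0.03],[[0,0,0],[0,0,-0.03],0.03],[[0,0,0],[0,0,-0.06],0.03],[[0,0,0],[0,0,-0.1],0.03],[[0,0,0],[0,0,-0.14],0.03],[[0,0,0],[0,0,-0.17],0.03],[[0,0,0],[0,0,-0.2],0.03],[[0,0,0],[0,0,-0.2],0.03]]' --force 60

```text
clock: 4.3
position: [0.5865, 0.1381, 0.2302]
ee_rot: [0.066, 0.998, 0.001, 0.004]
ft_force: [0.9, 0.8, -3.9]
grip_width: 0.541
grasp_force: 63.6
```

```bash
python3 -c "
from h import *
to([.587,-.163,.24],0)
c=camera('wrist'); save(c,'w2'); np.savez('w2.npz',**c)
o=get_obs();print([proj(c,o['position']+[0,0,dz]) for dz in(0,.027)])
"
```

```text
at [0.5865 0.1381 0.2302] yaw 172.46 q [ 0.37  0.41 -0.88  1.5   0.32  1.38  0.91] F [ 0.9  0.8 -3.9] T [ 0.09 -0.08  0.07] grip 0.5407552799961953 63.57976857174435 t 4.3
turn [ 0.0124 -0.0031  3.01  ] shift [-0.0401 -0.2985 -0.0103]
[array([249.6951818 , 237.94170661]), array([249.42212829, 264.41748089])]
```

View pics/w2.png

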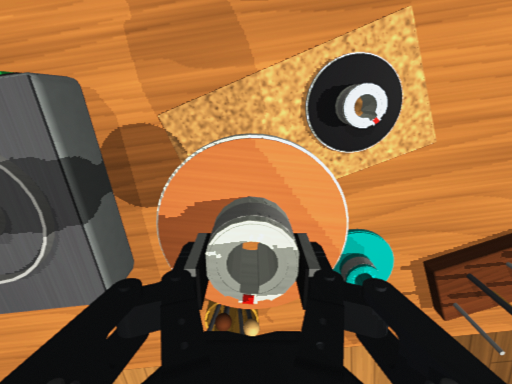

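The lap is held by its hub, whose top is at about (252,264), with the red mark at (248,299) and the bore still open. The pot is visible below the hub and clear of it. Next I'll measure the lap in the hand, and the splash rim, tip and key of the hone.

```bash
python3 -c "
from h import *
c=dict(np.load('w2.npz')); z=get_obs()['position'][2]
lap(c,(200,215,310,310),z+.023)
for n in('top','scene'):
    c=camera(n); h=cv2.cvtColor(c['img'],cv2.COLOR_RGB2HSV)
    uv=proj(c,[.586,-.163,.109]); u0,v0=(uv-48).astype(int)
    m=cv2.inRange(h[v0:v0+96,u0:u0+96],(0,0,140),(179,60,255))
    cs,_=cv2.findContours(m,cv2.RETR_EXTERNAL,cv2.CHAIN_APPROX_NONE)
    for q in cs:
        if len(q)<25: continue
        e=cv2.fitEllipse(cv2.convexHull(q)); print(n,len(q),e[0][0]+u0,e[0][1]+v0,np.round(e[1],1),ray(c,e[0][0]+u0,e[0][1]+v0,.109).round(4))
    # flange/spindle
    cs,hi=cv2.findContours(m,cv2.RETR_LIST,cv2.CHAIN_APPROX_NONE)
    print([ (len(q),tuple(np.round(np.add(cv2.minEnclosingCircle(q)[0],(u0,v0)),1)),round(cv2.minEnclosingCircle(q)[1],1)) for q in cs if len(q)>10])
    o=cv2.inRange(h[v0+24:v0+72,u0+24:u0+72],(10,100,100),(30,255,255)); v,u=np.nonzero(o); 
    if len(u): print('key',len(u),u.mean()+u0+24,v.mean()+v0+24,ray(c,u.mean()+u0+24,v.mean()+v0+24,.125))
    print('exp tip',proj(c,[.586,-.163,.157]))
    cv2.imwrite(f'pics/hone_{n}.png',cv2.resize(c['img'][v0:v0+96,u0:u0+96],(400,400),interpolation=cv2.INTER_CUBIC)[:,:,::-1])
cv2.imwrite('pics/hone.png',np.hstack([cv2.imread('pics/hone_top.png'),cv2.imread('pics/hone_scene.png')]))
"
```

```text
ellipse ((53.743404388427734, 24.920412063598633), (36.441673278808594, 86.34686279296875), 90.832763671875) hub [0.5744 0.1413 0.2497] mark px 247.64444444444445 299.18888888888887 90 M [0.6101 0.1333 0.2497] yaw -12.6509490584509 r 0.03655500943079947
top 57 276.2411003112793 210.0961456298828 [14.1 33.4] [ 0.5299 -0.1465  0.109 ]
top 36 296.09856033325195 207.01634216308594 [12.1 27. ] [ 0.5365 -0.1962  0.109 ]
top 84 281.4088668823242 186.0828399658203 [20.9 21.3] [ 0.5897 -0.1612  0.109 ]
top 127 281.4675521850586 181.8451919555664 [54.  60.5] [ 0.6004 -0.1616  0.109 ]
[(57, (np.float64(274.0), np.float64(212.5)), 14.7), (36, (np.float64(298.5), np.float64(210.0)), 10.4), (12, (np.float64(283.0), np.float64(183.6)), 2.6), (84, (np.float64(281.5), np.float64(186.0)), 10.7), (127, (np.float64(280.5), np.float64(174.0)), 28.7)]
key 7 282.85714285714283 190.71428571428572 [ 0.57629478 -0.16303784  0.125     ]
exp tip [283.85253011 185.18404933]
scene 92 224.69342422485352 186.89756393432617 [21.1 41.2] [ 0.6263 -0.1543  0.109 ]
[(11, (np.float64(236.5), np.float64(217.5)), 3.5), (11, (np.float64(250.5), np.float64(204.5)), 3.5), (92, (np.float64(224.5), np.float64(187.5)), 20.9), (15, (np.float64(225.0), np.float64(180.0)), 3.2), (16, (np.float64(234.8), np.float64(179.5)), 3.5), (13, (np.float64(253.0), np.float64(173.5)), 3.2), (18, (np.float64(184.5), np.float64(173.5)), 3.8)]
key 304 224.71052631578948 159.25 [ 0.52389582 -0.22975141  0.125     ]
exp tip [229.37190358 167.12850952]
```

View pics/hone.png

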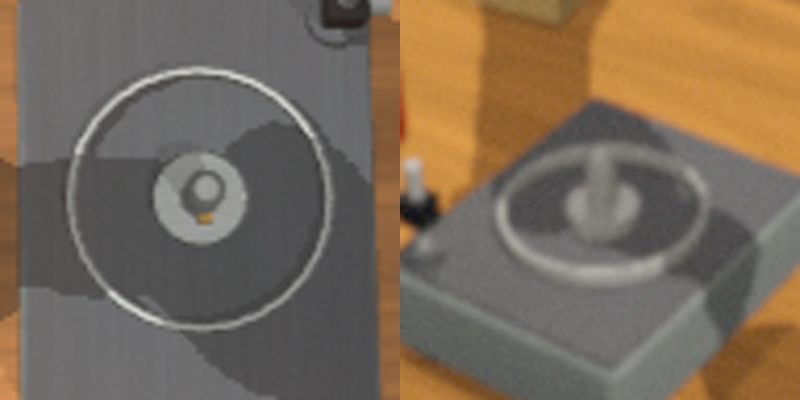

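In the top crop the flange centre is at (281.4,186.1), the tip at about (282.5,183) and the key at (282.9,190.7). That puts the axis at about (0.590, -0.161) and the key at about 188°. The lap's keyway is at -13°, so I'll turn it by -159° while carrying it across.

>>> jog_arm --plan '[[[0,0,0.06],[-0.003,-0.02,0],0.03],[[0,0,0.18],[-0.008,-0.055,-0.005],0.03],[[0,0,0.3],[-0.014,-0.095,-0.01],0.03],[[0,0,0.42],[-0.02,-0.135,-0.01],0.03],[[0,0,0.54],[-0.025,-0.175,-0.01],0.03],[[0,0,0.66],[-0.031,-0.215,-0.01],0.03],[[0,0,0.78],[-0.036,-0.25,-0.01],0.03],[[0,0,0.88],[-0.041,-0.28,-0.01],0.03]]' --force 80

```text
clock: 5.12
position: [0.5868, -0.1496, 0.2309]
ee_rot: [0.488, 0.873, -0.001, -0.002]
ft_force: [0.3, -0.0, -6.2]
grip_width: 0.534
grasp_force: 86.6
```

>>> jog_arm --plan '[[[0,0,0.12],[0,0,0],0.03],[[0,0,0.24],[0,0,0],0.03],[[0,0,0.36],[0,0,0],0.03],[[0,0,0.48],[0,0,0],0.03],[[0,0,0.6],[0,0,0],0.03],[[0,0,0.72],[0,0,0],0.03],[[0,0,0.84],[0,0,0],0.03],[[0,0,0.94],[0,0,0],0.03]]'

```text
clock: 5.78
position: [0.5873, -0.146, 0.2307]
ee_rot: [0.83, 0.558, -0.001, -0.002]
ft_force: [0.0, -0.9, -5.2]
grip_width: 0.538
grasp_force: 86.6
```

```bash
python3 -c "
from h import *
to([.590,-.161,.24],13.5)"
```

```text
at [ 0.5873 -0.146   0.2307] yaw 67.81 q [ 0.57  0.33 -0.5   1.49  0.16  1.36 -0.33] F [ 0.  -0.9 -5.2] T [-0.03 -0.01  0.01] grip 0.5378657059333577 86.57811571494676 t 5.7833
turn [-0.0036  0.0026  0.948 ] shift [-0.0128  0.0081 -0.0094]
```

>>> jog_arm --plan '[[[0,0,0.12],[-0.004,0.003,0],0.03],[[0,0,0.24],[-0.008,0.006,0],0.03],[[0,0,0.36],[-0.013,0.008,0],0.03],[[0,0,0.48],[-0.013,0.008,0],0.03],[[0,0,0.6],[-0.013,0.008,0],0.03],[[0,0,0.72],[-0.013,0.008,0],0.03],[[0,0,0.84],[-0.013,0.008,0],0.03],[[0,0,0.95],[-0.013,0.008,0],0.03]]'

```text
clock: 6.45
position: [0.5899, -0.161, 0.2306]
ee_rot: [0.993, 0.117, -0.002, -0.001]
ft_force: [0.2, -0.1, -4.9]
grip_width: 0.539
grasp_force: 86.6
```

```bash
python3 -c "
from h import *
to([.590,-.161,.195],13.5)
c=camera('wrist'); save(c,'w3'); np.savez('w3.npz',**c)
p=get_obs()['position'];print(proj(c,p+[0,0,.023]),proj(c,[.59,-.161,.157]))
c=camera('top');np.savez('t3.npz',**c);save(c,'t3');c=camera('scene');np.savez('s3.npz',**c);save(c,'s3')
cv2.imwrite('pics/w3s.png',np.hstack([cv2.resize(cv2.imread('pics/w3.png')[190:340,140:340],(400,300)),cv2.resize(cv2.imread('pics/s3.png')[80:230,130:330],(400,300))]))
"
```

```text
at [ 0.5899 -0.161   0.2306] yaw 13.39 q [ 0.48  0.33 -0.36  1.48  0.12  1.36 -1.23] F [ 0.2 -0.1 -4.9] T [-0.03  0.05 -0.04] grip 0.5387918320917862 86.57883733743802 t 6.45
turn [-0.002   0.0039 -0.002 ] shift [0.0002 0.0001 0.0356]
[251.97598157 270.72887238] [252.15598126 201.51001666]
```

View pics/w3s.png

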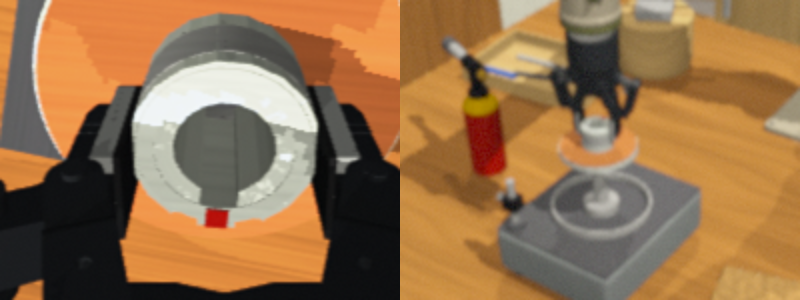

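The lap hangs level above the spindle; in the scene crop its disc is at about (598,150) and the tip at (599,178). I'll compare the disc with the splash rim numerically, within the same cameras.

```bash
python3 -c "
from h import *
p=get_obs()['position']
for n,ph in(('t3',.2196),('s3',.2196)):
    c=dict(np.load(n+'.npz')); h=cv2.cvtColor(c['img'],cv2.COLOR_RGB2HSV)
    uv=proj(c,[p[0],p[1],ph]); u0,v0=(uv-45).astype(int)
    m=cv2.inRange(h[v0:v0+90,u0:u0+90],(4,90,60),(16,255,255))
    m=cv2.morphologyEx(m,cv2.MORPH_OPEN,np.ones((2,2),np.uint8))
    k,l,st,ce=cv2.connectedComponentsWithStats(m)
    print(n,uv,[(st[i].tolist()) for i in range(1,k) if st[i,4]>25],(u0,v0))
    pts=np.concatenate([np.argwhere(l==i)[:,::-1] for i in range(1,k) if st[i,4]>25 and np.linalg.norm(ce[i]-(uv-[u0,v0]))<30]).astype(np.int32)
    e=cv2.fitEllipse(cv2.convexHull(pts)); print(e,ray(c,e[0][0]+u0,e[0][1]+v0,ph-.000))
    # rim
    uv=proj(c,[.59,-.161,.109]); 
    g=cv2.Canny(c['img'],60,160)
    print('rim exp',uv)
    cv2.imwrite(f'pics/{n}m.png',cv2.resize(np.hstack([m,g[v0:v0+90,u0:u0+90]]),(800,400)))
c=dict(np.load('w3.npz')); lap(c,(200,215,310,310),p[2]+.023)
im=c['img'];hs=cv2.cvtColor(im,cv2.COLOR_RGB2HSV)
m=cv2.inRange(hs,(0,0,0),(179,70,140))
"

```

```text
t3 [285.3370194  179.83671164] [[0, 0, 32, 4, 127], [21, 27, 10, 15, 96], [21, 54, 8, 11, 55]] (np.int64(240), np.int64(134))
((25.729707717895508, 45.38737487792969), (10.211736679077148, 38.9893684387207), 1.0152673721313477) [ 0.5921117  -0.11763631  0.2196    ]
rim exp [281.34131084 185.98182511]
s3 [228.09277502 151.22984399] [[0, 12, 90, 65, 1389], [55, 17, 7, 13, 61], [39, 23, 15, 11, 76], [83, 42, 7, 6, 29], [66, 55, 24, 11, 54]] (np.int64(183), np.int64(106))
((35.29611587524414, 37.67176818847656), (59.42091751098633, 113.35724639892578), 64.84609985351562) [ 0.57296097 -0.21130489  0.2196    ]
rim exp [229.86024698 180.18473852]
ellipse ((52.214820861816406, 46.69398880004883), (83.18495178222656, 95.09659576416016), 94.30792999267578) hub [ 0.5955 -0.1598  0.2543] mark px 247.83333333333334 298.9791666666667 96 M [ 0.5729 -0.1628  0.2543] yaw -172.405160005291 r 0.02282129376751448
```

>>> jog_arm --plan '[[[-0.002,0.004,0],[-0.0015,0,0.02],0.03],[[-0.002,0.004,0],[-0.0015,0,0.035],0.03],[[-0.002,0.004,0],[-0.0015,0,0.045],0.03],[[-0.002,0.004,0],[-0.0015,0,0.05],0.03],[[-0.002,0.004,0],[-0.0015,0,0.054],0.03],[[-0.002,0.004,0],[-0.0015,0,0.058],0.03],[[-0.002,0.004,0],[-0.0015,0,0.061],0.03],[[-0.002,0.004,0],[-0.0015,0,0.061],0.03]]'

```text
clock: 7.27
position: [0.5896, -0.1615, 0.1721]
ee_rot: [0.993, 0.12, 0.002, 0.001]
ft_force: [0.6, -0.9, -5.1]
grip_width: 0.536
grasp_force: 86.5
```

```bash
python3 -c "
from h import *
to([.5885,-.161,.16],13.5)"
```

```text
at [ 0.5896 -0.1615  0.1721] yaw 13.76 q [ 0.48  0.36 -0.36  1.57  0.13  1.23 -1.23] F [ 0.6 -0.9 -5.1] T [0.01 0.03 0.02] grip 0.536078312446846 86.52590319514275 t 7.2667
turn [ 0.002  -0.0039  0.0046] shift [-0.001  -0.0008  0.0121]
```

>>> jog_arm --plan '[[[0,0,0],[0,0,0.003],0.03],[[0,0,0],[0,0,0.006],0.03],[[0,0,0],[0,0,0.009],0.03],[[0,0,0],[0,0,0.012],0.03]]'

```text
clock: 7.6
position: [0.589, -0.1626, 0.1603]
ee_rot: [0.993, 0.119, 0.002, 0.001]
ft_force: [-4.2, -3.2, -1.9]
grip_width: 0.539
grasp_force: 87.1
```

>>> jog_arm --plan '[[[0,0,0],[0,0,0.002],0.03],[[0,0,0],[0,0,0.004],0.03],[[0,0,0],[0,0,0.006],0.03],[[0,0,0],[0,0,0.008],0.03]]'

```text
clock: 7.93
position: [0.589, -0.1627, 0.1523]
ee_rot: [0.993, 0.119, 0.001, 0.001]
ft_force: [-6.0, -3.9, -2.0]
grip_width: 0.535
grasp_force: 87.0
```

```bash
python3 -c "
from h import *
to([.5885,-.161,.146],13.5)"
```

```text
at [ 0.589  -0.1627  0.1523] yaw 13.68 q [ 0.48  0.38 -0.36  1.59  0.14  1.2  -1.24] F [-6.  -3.9 -2. ] T [-0.75  1.36  0.06] grip 0.5354556070814456 86.99170960695483 t 7.9333
turn [ 0.0029 -0.0024  0.0032] shift [-0.0001 -0.0017  0.0063]
```

>>> jog_arm --plan '[[[0,0,0],[-0.001,0.0005,0],0.03],[[0,0,0],[-0.001,0.0005,0],0.03],[[0,0,0],[-0.001,0.0005,0],0.03]]'

```text
clock: 8.18
position: [0.5886, -0.1627, 0.152]
ee_rot: [0.993, 0.119, 0.002, 0.001]
ft_force: [-1.4, -4.0, -6.4]
grip_width: 0.541
grasp_force: 86.5
```

>>> jog_arm --plan '[[[0,0,0],[0,0,0.002],0.03],[[0,0,0],[0,0,0.004],0.03],[[0,0,0],[0,0,0.006],0.03],[[0,0,0],[0,0,0.008],0.03],[[0,0,0],[0,0,0.008],0.03]]'

```text
clock: 8.6
position: [0.5887, -0.1627, 0.144]
ee_rot: [0.993, 0.119, 0.002, 0.001]
ft_force: [-3.1, -3.7, -4.9]
grip_width: 0.535
grasp_force: 86.7
```

```bash
python3 -c "
from h import *
to([.5885,-.161,.132],13.5)"
```

```text
at [ 0.5887 -0.1627  0.144 ] yaw 13.72 q [ 0.48  0.38 -0.36  1.6   0.14  1.18 -1.24] F [-3.1 -3.7 -4.9] T [-0.89  0.72 -0.04] grip 0.535392817877874 86.73164242878556 t 8.6
turn [ 0.0024 -0.0034  0.0039] shift [ 0.0002 -0.0017  0.012 ]
```

>>> jog_arm --plan '[[[0,0,0],[-0.0003,0.001,0.001],0.03],[[0,0,0],[-0.0005,0.001,0.002],0.03],[[0,0,0],[-0.0005,0.001,0.003],0.03],[[0,0,0],[-0.0005,0.001,0.004],0.03],[[0,0,0],[-0.0005,0.001,0.004],0.03]]'

```text
clock: 9.02
position: [0.5887, -0.1629, 0.14]
ee_rot: [0.993, 0.12, 0.002, 0.001]
ft_force: [-2.9, 0.9, -4.7]
grip_width: 0.54
grasp_force: 86.8
```

```bash
python3 -c "
from h import *
to([.5885,-.161,.132],13.5)"
```

```text
at [ 0.5887 -0.1629  0.14  ] yaw 13.77 q [ 0.48  0.39 -0.36  1.6   0.14  1.17 -1.24] F [-2.9  0.9 -4.7] T [0.   0.76 0.  ] grip 0.5401491492997955 86.84145728009753 t 9.0167
turn [ 0.0016 -0.004   0.0046] shift [ 0.0002 -0.0019  0.008 ]
```

>>> jog_arm --plan '[[[0,0,0],[-0.0003,0,0.001],0.03],[[0,0,0],[-0.0005,0,0.002],0.03],[[0,0,0],[-0.0005,0,0.003],0.03],[[0,0,0],[-0.0005,0,0.004],0.03],[[0,0,0],[-0.0005,0,0.004],0.03]]'

```text
clock: 9.43
position: [0.5883, -0.1633, 0.136]
ee_rot: [0.993, 0.12, 0.002, 0.001]
ft_force: [-0.7, 1.6, -5.1]
grip_width: 0.535
grasp_force: 86.7
```

```bash
python3 -c "
from h import *
to([.5885,-.161,.132],13.5)"
```

```text
at [ 0.5883 -0.1633  0.136 ] yaw 13.75 q [ 0.48  0.39 -0.36  1.61  0.15  1.17 -1.24] F [-0.7  1.6 -5.1] T [ 0.22  0.2  -0.02] grip 0.5353353115317705 86.66982120950706 t 9.4333
turn [ 0.0018 -0.0042  0.0044] shift [ 0.0007 -0.0022  0.004 ]
```

>>> jog_arm --plan '[[[0,0,0],[0,0,0.001],0.03],[[0,0,0],[0,0,0.002],0.03],[[0,0,0],[0,0,0.003],0.03],[[0,0,0],[0,0,0.003],0.03]]'

```text
clock: 9.77
position: [0.5882, -0.1635, 0.1331]
ee_rot: [0.993, 0.12, 0.002, 0.001]
ft_force: [-1.6, 1.5, -5.6]
grip_width: 0.539
grasp_force: 86.7
```

>>> jog_arm --plan '[[[0,0,0],[0,0,0.001],0.03],[[0,0,0],[0,0,0.002],0.03],[[0,0,0],[0,0,0.002],0.03]]'

```text
clock: 10.02
position: [0.5884, -0.1635, 0.1322]
ee_rot: [0.993, 0.12, 0.002, 0.001]
ft_force: [-4.4, 1.4, 3.0]
grip_width: 0.54
grasp_force: 87.4
```

```bash
python3 -c "
from h import *
to([.5885,-.161,.132],13.5)"
```

```text
at [ 0.5884 -0.1635  0.1322] yaw 13.73 q [ 0.48  0.39 -0.36  1.61  0.15  1.16 -1.24] F [-4.4  1.4  3. ] T [0.51 1.12 0.08] grip 0.5397228343578527 87.4347529176157 t 10.0167
turn [ 0.0024 -0.0044  0.0041] shift [ 0.0007 -0.0024  0.0002]
```

>>> jog_arm --plan '[[[0,0,0],[0,0,0],0.0854],[[0,0,0],[0,0,0],0.0854],[[0,0,0],[0,0,0],0.0854],[[0,0,0],[0,0,0],0.0854],[[0,0,0],[0,0,0],0.0854],[[0,0,0],[0,0,0],0.0854],[[0,0,0],[0,0,0],0.0854],[[0,0,0],[0,0,0],0.0854]]'

```text
clock: 10.68
position: [0.5883, -0.1635, 0.1313]
ee_rot: [0.993, 0.12, 0.002, 0.001]
ft_force: [0.6, -0.3, -0.5]
grip_width: 0.999
grasp_force: 0.0
```

>>> jog_arm --plan '[[[0,0,0],[0,0,-0.01],0.0854],[[0,0,0],[0,0,-0.03],0.0854],[[0,0,0],[0,0,-0.06],0.0854],[[0,0,0],[0,0,-0.1],0.0854],[[0,0,0],[0,0,-0.14],0.0854],[[0,0,0],[0,0,-0.17],0.0854],[[0,0,0],[0,0,-0.18],0.0854],[[0,0,0],[0,0,-0.18],0.0854]]'

```text
clock: 11.35
position: [0.5885, -0.1633, 0.3155]
ee_rot: [0.993, 0.12, 0.005, 0.002]
ft_force: [-0.2, 0.0, 0.2]
grip_width: 0.999
grasp_force: 0.0
```

```bash
python3 -c "
from h import *
to([.5885,-.161,.132],13.5)
c=camera('wrist'); save(c,'w4'); np.savez('w4.npz',**c)
s=camera('scene'); save(s,'s4')
for z in (.155,.169): print(z,proj(c,[.588,-.163,z]),proj(s,[.588,-.163,z]))
cv2.imwrite('pics/v4.png',np.hstack([cv2.resize(cv2.imread('pics/w4.png')[120:320,150:350],(400,400)),cv2.resize(cv2.imread('pics/s4.png')[130:230,180:280],(400,400))]))
"
```

```text
at [ 0.5885 -0.1633  0.3155] yaw 13.74 q [ 0.48  0.29 -0.36  1.36  0.1   1.5  -1.21] F [-0.2  0.   0.2] T [0.09 0.03 0.01] grip 0.9985016598974752 0.0 t 11.35
turn [ 0.0049 -0.0093  0.0042] shift [-0.0012 -0.0032  0.1835]
0.155 [250.83715612 176.19101727] [229.02196884 167.96625777]
0.169 [250.85672091 179.54832904] [228.80198816 164.31010991]
```

View pics/v4.png

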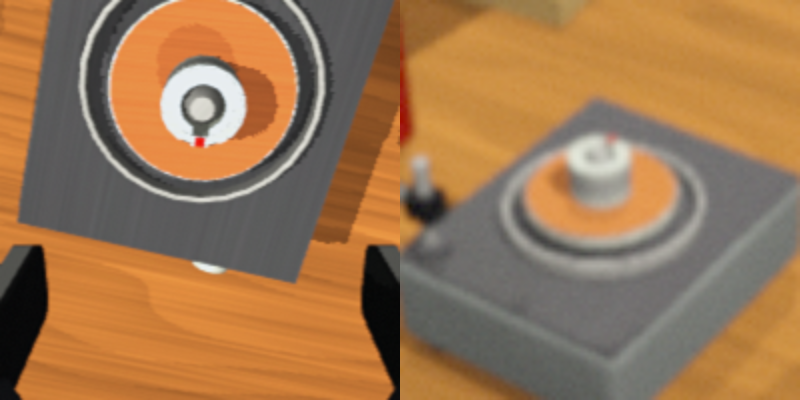

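The wrist crop shows the lap released, with the spindle tip at (202,107) about level with the hub top and the red mark at (199,142) over the key's direction. The disc is about 95 px wide, which puts its face at 347 mm depth; home predicts 345 mm and resting on the key 331 mm. So it is home.

```bash
python3 -c "
from h import *
print(hand_in())"
```

```text
the job is handed in; nothing more can be done
None
```

The fine lap is on the hone's spindle with its keyway over the key, seated on the flange as far as the cameras and contact height show, and released. I handed the job in at about 11 s; no verdict came back.

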